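Shut and clip the date canister

ROBOT

A 6-joint arm with a two-finger parallel gripper is mounted at the origin on the work surface. World frame = base frame: x ahead of the robot, y to its left, z up, the work surface at z = 0. Lengths are in mm, angles in rad, forces in N, time in s.
With the tool pointing down it reaches from about 400 to 925 mm from the base axis. Payload 12.5 kg.
Tool frame: the origin (TCP) lies between the finger pads; the fingertips stand 25 mm ahead of it and the grasp point (between the pads) lies 6 mm ahead of it; x points along the fingers, y is the direction in which the jaws open and shut, and the axes are right-handed (so a half turn about x gives the same grasp; the last joint's range is limited). The gripper opens to 95 mm and grips with 3 to 60 N. Pads are 20 mm wide; open, the fingers measure 119 mm over their backs; the gripper's body (75 mm by 180 mm) begins 59 mm behind the grasp point.
Start: joints at [1.038, 0.491, 1.559, -0, 1.092, -0.106], TCP at [258.71, 568.958, 239.661] pointing down, gripper open.
Joint ranges: [-3.1, 3.1], [-0.84, 2.19], [0.05, 2.79], [-1.13, 4.28], [0.06, 2.93], [-2.69, 2.69]. Speed limits (rad/s): [2.22, 2.22, 2.79, 3.14, 3.14, 3.14].

INTERFACE

Orientations are given as a 3x3 rotation matrix whose columns are the frame's x, y, z axes.
In Python, from station import * gives the robot as it stands.
- The arm moves only by the shell command python3 -m jog 'ROWS'. ROWS is JSON, one flat list of numbers, 5 for each row, row after row: the finger opening in mm, from 0 to 95.1, then the shift along the tool's x, y, z in mm, then the turn about the tool's x in degrees. A call has 1 to 5 rows; each row is the pose to reach, as a shift and turn from the pose commanded when the call began, along the tool's axes at that moment; what a row does not reach only later rows make up. A row lasts 1/12 s, in which the tool goes at most 41.7 mm and 7.16 degrees, less where a joint would pass 70% of its speed; a pose out of reach is approached as far as the arm can. A call with a gripper value outside its range is refused whole. The fingers move at their own pace and stop on an object; the grip force is fixed at half the most. Time passes only in rows, so rows that repeat a pose let the fingers close. It gives the time, the measured TCP pose, the force and the opening at its end, in the units of the state.
- get_obs(): the state, without advancing time (a new reading comes with each control period).
- grab_frame(name): name is "side" or "top"; returns a dict with "image" (480x640x3 uint8, red, green, blue), "fovy" (degrees; the focal length in pixels is half the picture's height over the tangent of half this angle, whatever the lens; pixels are square), "cx", "cy" (the principal point, pixels), "cam_to_world" (4x4, takes a point from camera to world coordinates). Camera axes: x right, y up, looking along -z (the intrinsics and any distortion apply to the point x, -y, -z); pixel columns grow to the right and rows downward; lengths in mm; the calibration is good to about 2 mm. A picture is of the moment at which its call begins. There is no depth.
- sign_off(): hands the job in, once; it reports no verdict.
The state is a dict: "time_s": time; "q": joint angles; "qd": joint speeds; "joint_torque": joint torques, N m; "eef_pos": TCP position; "orientation": TCP orientation; "contact_force": force on the tool from outside, world axes, zero at the start; "ft_torque": the same for the moment, N m; "opening": finger opening in mm.
Only numpy, scipy, OpenCV 4.12 (cv2) and the standard library are available. Lean on these libraries where they do the work, as an engineer would, in place of code of your own. Each camera call takes 0.05 s, during which the arm holds its last target.

TASK

Using only a fingertip, push the orange tail of the date canister's swing cover round until the cover disc shuts the round opening completely; then push the blue-finned clip across the top of the cover until it is fully home against its stop. Nothing is to be gripped, pinched or lifted; leave the canister standing where it is, do not disturb the coffee pot, cups or tray, and finish with the hand clear.

Things in the scene. Friction and masses are not known exactly. Their poses are not given: they have to be found in the camera images.
- canister: Free-standing steel date canister, 181 mm across, flat lid top at 100 mm, about 2 kg, upright. Origin: centre of its underside. Its z is up. The pivot of the swing cover is on its axis; the round opening lies 52 mm from the axis towards the canister's own -x; the clip's pivot lies at own (-52, +55) mm. Pushing with less than about 8 N does not shift it.
- hub (a point): Pivot axis of the swing cover, on the canister's axis, at lid height (100 mm above the ledge). A hub boss 22 mm across rises to 124 mm.
- port (a point): Centre of the round opening (50 mm across, in a 58 mm brass collar that rises 10 mm from the lid), at the collar's rim, 110 mm above the ledge. Dates are seen in it.
- cover (a joint): Angle of the swing cover about the vertical axis through hub: 0 when the disc is exactly over the opening, positive when turned anticlockwise seen from above (tail and disc both turn so). It starts open between 0.7 and 1.45 and must be turned clockwise. It is stiff by friction (0.18 N m, about 2.4 N pushed at 75 mm) and stays where it is left; no stop marks the shut position: it can be pushed past, to -0.25.
- cover_disc (a point): Centre of the top of the cover disc (aluminium, 66 mm across, 5 mm thick, top at 117 mm above the ledge), 52 mm from the hub axis, diametrically opposite the tail. A flat bar up to 119 mm joins it to the hub.
- tail_tip (a point): Top of the outer end of the cover's orange tail fin: an upright radial fin 12 mm thick, from 30 to 105 mm from the hub axis, from 112 to 140 mm above the ledge. With the cover at joint value q the tail points along the canister's own +x turned anticlockwise by q. It overhangs the lid (100 mm high), so a fingertip beside it can go down to about 115 mm.
- tail_left: The half (6 mm) of the orange tail fin on its anticlockwise side, the side to push on to shut the cover. Origin on the hub axis at ledge height.
- tail_right: The other half (6 mm) of the orange tail fin, on its clockwise side. Origin on the hub axis at ledge height. Pressing on both halves at once is a pinch.
- clip_pivot (a point): Vertical pivot axis of the clip, 121 mm above the ledge (under the clip's arm).
- clip (a joint): Angle of the clip about the vertical axis through clip_pivot: near 0 (starts 0 to 0.3) it stands open, pointing out over the canister's rim; it grows anticlockwise seen from above to 1.45, its stop, where its arm lies across the middle of the cover disc's place, pointing along the canister's own -y. Stiff by friction (0.10 N m, about 2.2 N pushed at 45 mm); stays where it is left.
- clip_tip (a point): Top of the outer end of the clip's blue fin, 58 mm from clip_pivot, 153 mm above the ledge. The clip is a flat dark steel arm 14 mm wide, 121 to 126 mm above the ledge, 58 mm long; on it stands a blue radial fin 10 mm thick, from 28 to 58 mm from the pivot, 126 to 153 mm above the ledge.
- clip_left: The half (5 mm) of the clip's blue fin on its anticlockwise side. Origin at clip_pivot.
- clip_right: The half (5 mm) of the blue fin on its clockwise side, the side to push on to close the clip. Origin at clip_pivot. Pressing on both halves at once is a pinch.
- dallah: Matte grey ceramic coffee pot with spout and handle, 196 mm tall, body 104 mm across, about 180 mm over spout and handle; loose bystander. Origin: centre of its underside.
- cup_a: Small green glass cup, 56 mm across, 55 mm tall; loose bystander. Origin: centre of its underside.
- cup_b: Second green glass cup, same size; loose bystander. Origin: centre of its underside.
- tray: Small open aluminium tray 120 x 160 mm, 18 mm high; loose bystander. Origin: centre of its underside.
There are look-alikes about, which are no part of the job. What is shaped like the canister but green or red is not meant.

How it is judged:
By the outcome, as a careful person would: the job done as asked, in the order asked, and still so for the second after the job is handed in, with the robot touching nothing.
It also fails if it takes over 53 s, if anything falls off the work surface, if the arm or the gripper's body presses on something with over 40 N, if the wrist force passes 120 N, or if a joint passes its speed limit or range.

## Working session

There is one attempt and no reset: what is moved stays moved. The work goes in short steps, Python scripts to look and compute and a shell command to move; the robot and the scene stay as the last step left them, time stands still between calls to the robot, and variables do not carry over. Pictures are saved under pics/ and viewed, and the job is handed in when it is done.

```bash
mkdir -p pics; ls
python3 - <<'E'
from station import *
import cv2,numpy as np
o=get_obs();print(o)
for n in("side","top"):
    f=grab_frame(n);cv2.imwrite(f"pics/{n}0.png",f["image"][:,:,::-1]);print(n,{k:v for k,v in f.items() if k!="image"})
E
```

```text
pics
{'time_s': 0.0, 'q': array([ 1.03840641e+00,  4.91572141e-01,  1.55941640e+00,  7.01319878e-07,
        1.09168505e+00, -1.05636544e-01]), 'qd': array([-4.36575715e-04, -4.17037029e-04, -1.36552237e-03, -2.89269139e-03,
       -2.54642459e-05,  4.51670698e-04]), 'joint_torque': array([ 8.36797371e-04, -6.12654090e+01, -2.58189315e+01,  6.92310906e-02,
        4.81397426e-02, -9.55186692e-05]), 'eef_pos': array([258.59814591, 568.77628205, 239.06529509]), 'orientation': array([[-5.49211593e-04,  4.13917540e-01,  9.10314214e-01],
       [-9.31012679e-04,  9.10313745e-01, -4.13917888e-01],
       [-9.99999416e-01, -1.07484258e-03, -1.14592385e-04]]), 'contact_force': array([0.92163462, 0.04555025, 0.23681152]), 'ft_torque': array([-0.05543675,  0.00247215, -0.02741454]), 'opening': 95.20434224782801}
side {'fovy': 46.949738472486224, 'cx': 320.57315078597935, 'cy': 229.34941838763197, 'cam_to_world': array([[ 8.03951536e-01,  4.09769517e-01, -4.30988250e-01,
        -7.22053535e+01],
       [-5.94691649e-01,  5.51586659e-01, -5.84888023e-01,
        -8.34139566e+02],
       [-1.94191393e-03,  7.26526737e-01,  6.87135452e-01,
         1.11034328e+03],
       [ 0.00000000e+00,  0.00000000e+00,  0.00000000e+00,
         1.00000000e+00]])}
top {'fovy': 44.43122917525001, 'cx': 314.8625190008011, 'cy': 238.0973699601195, 'cam_to_world': array([[-1.51431669e-02,  9.96723500e-01, -7.94540726e-02,
         4.39841331e+02],
       [-9.99656398e-01, -1.67921818e-02, -2.01273321e-02,
        -1.44622308e+01],
       [-2.13955921e-02,  7.91219804e-02,  9.96635310e-01,
         1.47955294e+03],
       [ 0.00000000e+00,  0.00000000e+00,  0.00000000e+00,
         1.00000000e+00]])}
```

View pics/side0.png

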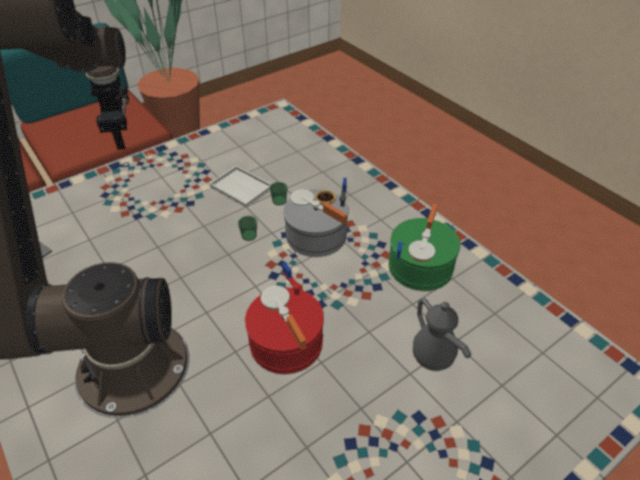

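View pics/top0.png

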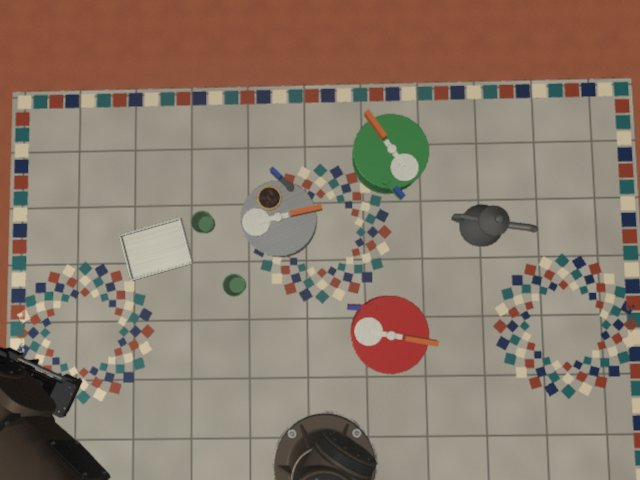

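Run:
```python
import cv2
a=cv2.imread("pics/top0.png")[150:270,225:345];b=cv2.imread("pics/side0.png")[165:265,265:365]
cv2.imwrite("pics/zt.png",cv2.resize(a,(600,600),interpolation=cv2.INTER_CUBIC))
cv2.imwrite("pics/zs.png",cv2.resize(b,(600,600),interpolation=cv2.INTER_CUBIC))
```

```text
(no output)
```

View pics/zt.png

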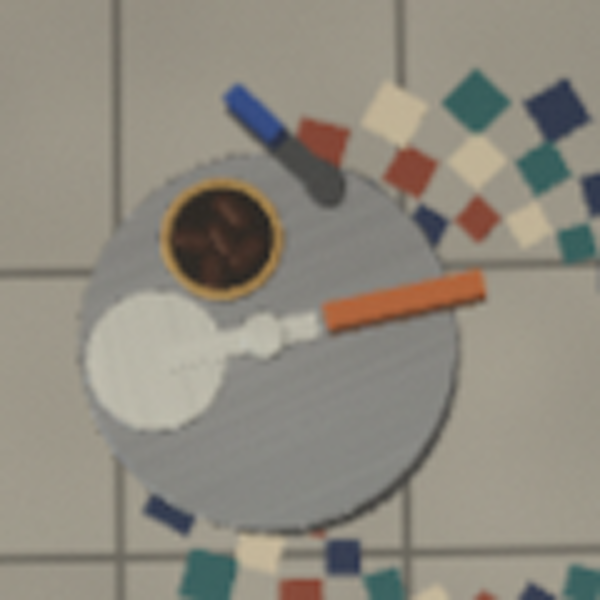

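View pics/zs.png

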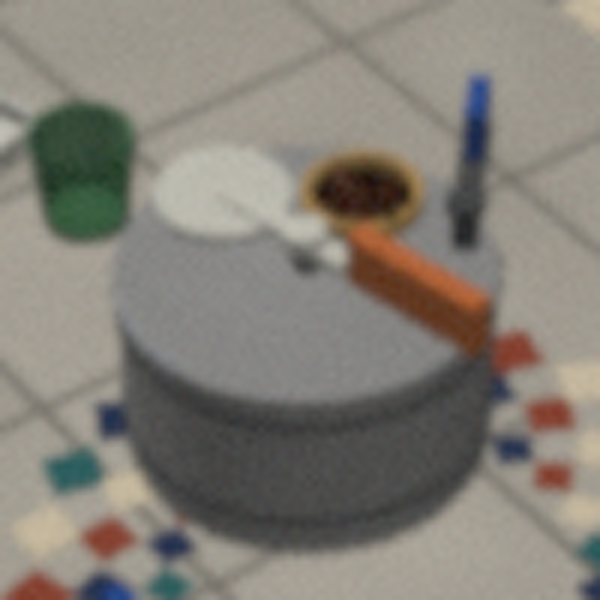

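```bash
cat > h.py <<'E'
import numpy as np
from station import *
def cam(n):
    f=grab_frame(n);return f
def bp(f,u,v,z):
    F=240/np.tan(np.radians(f["fovy"]/2));d=np.array([(u-f["cx"])/F,-(v-f["cy"])/F,-1])
    T=f["cam_to_world"];d=T[:3,:3]@d;c=T[:3,3];return c+d*(z-c[2])/d[2]
def pr(f,p):
    F=240/np.tan(np.radians(f["fovy"]/2));T=f["cam_to_world"];c=T[:3,:3].T@(np.array(p)-T[:3,3])
    return f["cx"]+F*c[0]/-c[2],f["cy"]-F*c[1]/-c[2]
E
python3 - <<'E'
from h import *
t=cam("top");s=cam("side")
T=lambda x,y,z:bp(t,(x+.5)/5-.5+225,(y+.5)/5-.5+150,z).round(1)
S=lambda x,y,z:bp(s,(x+.5)/6-.5+265,(y+.5)/6-.5+165,z).round(1)
print("hub",T(263,335,124),S(305,228,124))
print("port",T(222,239,110),S(363,193,110))
print("disc",T(156,361,117),S(224,191,117))
print("tail",T(484,284,140),S(488,300,140))
print("tail in",T(325,318,140),S(354,232,140))
print("cliptip",T(234,94,153),S(480,80,153))
print("clip piv",T(328,187,126),S(465,215,126))
print("lid edges",T(82,345,100),T(458,345,100),T(270,153,100),T(270,533,100))
print("lid side",S(113,280,100),S(503,280,100),S(308,408,100))
print("cups",bp(t,203,222,55),bp(t,234,285,55),bp(t,481,226,100))
E
```

```text
hub [599.5  99.7 124. ] [598.5  99.6 124. ]
port [647.  119.8 110. ] [644.7 117.  110. ]
disc [589.  150.5 117. ] [588.6 150.  117. ]
tail [619.4  -3.5 140. ] [623.5  -2.5 140. ]
tail in [605.   69.8 140. ] [603.7  69.1 140. ]
cliptip [707.4 109.5 153. ] [706.6 109.  153. ]
clip piv [668.1  68.5 126. ] [661.3  61.4 126. ]
lid edges [599.1 187.6 100. ] [596.    9.5 100. ] [689.3  97.5 100. ] [508.5  99.4 100. ]
lid side [522.5 145.3 100. ] [666.3  38.5 100. ] [544.2  23.2 100. ]
cups [597.54401897 287.53685861  55.        ] [442.66859708 212.07568948  55.        ] [ 571.71377168 -376.68028477  100.        ]
```

```bash
python3 -m jog '[0,0,-15,26,0, 0,0,-30,52,0, 0,0,-45,78,0, 0,0,-60,104,0, 0,0,-75,130,0]'; python3 -m jog '[0,0,-15,26,0, 0,0,-30,52,0, 0,0,-45,78,0, 0,0,-60,104,0, 0,0,-75,130,0]'; python3 -m jog '[0,0,-15,26,0, 0,0,-30,52,0, 0,0,-45,78,0, 0,0,-60,104,0, 0,0,-75,130,0]'; python3 -m jog '[0,0,-15,26,0, 0,0,-30,52,0, 0,0,-45,78,0, 0,0,-60,104,0, 0,0,-75,130,0]'
cat >> h.py <<'E'
hub=np.array([599.,99.5]);piv=np.array([668.,68.4]);A0=0.388 # angle of own -x
def h(d): return 10*abs(np.cos(d))+12*abs(np.sin(d))
def tgt(kind,q,r,gap=0):
    o=get_obs();R=o["orientation"];zt=np.arctan2(R[1,2],R[0,2])
    if kind=="cover": a=A0+np.pi+q;n=a+np.pi/2;c=hub;w=6
    else: a=A0+np.pi/2+q-1.45;n=a-np.pi/2;c=piv;w=5
    return c+r*np.array([np.cos(a),np.sin(a)])+(w+h(n-zt)+gap)*np.array([np.cos(n),np.sin(n)])
def go(p,z=None):
    o=get_obs();d=np.r_[p-o["eef_pos"][:2],0 if z is None else z-o["eef_pos"][2]]
    return (o["orientation"].T@d).round(1)
E
python3 - <<'E'
from h import *
print(get_obs()["eef_pos"],get_obs()["opening"]);p=tgt("cover",1.39,82,20);print(p,go(p,143))
E
```

```text
time_s: 0.62
eef_pos: [346.5, 445.7, 239.6]
orientation: [[-0.0, 0.414, 0.91], [-0.0, 0.91, -0.414], [-1.0, -0.0, -0.0]]
contact_force: [-0.5, -0.1, 0.4]
opening: 66.8
time_s: 1.03
eef_pos: [433.9, 323.5, 239.6]
orientation: [[-0.0, 0.414, 0.91], [0.0, 0.91, -0.414], [-1.0, -0.0, -0.0]]
contact_force: [-0.5, -0.4, 0.5]
opening: 33.8
time_s: 1.45
eef_pos: [521.2, 201.3, 239.6]
orientation: [[-0.0, 0.414, 0.91], [0.0, 0.91, -0.414], [-1.0, 0.0, -0.0]]
contact_force: [1.1, 0.0, 0.5]
opening: 2.3
time_s: 1.87
eef_pos: [608.5, 79.2, 239.5]
orientation: [[-0.0, 0.414, 0.91], [0.0, 0.91, -0.414], [-1.0, 0.0, -0.0]]
contact_force: [-0.7, -0.2, 0.4]
opening: 0.2
[608.52574133  79.2359851  239.54846389] 0.23953422871689306
[656.1543175   27.72271057] [ 96.5 -27.2  64.7]
```

```bash
python3 -m jog '[0,0,-9,22,0, 0,0,-18,43,0, 0,0,-27,65,0, 0,20,-27,65,0, 0,40,-27,65,0]'; python3 -m jog '[0,14,0,0,0, 0,28,0,0,0, 0,42,0,0,0, 0,56,0,0,0, 0,56,0,0,0]'
python3 - <<'E'
from h import *
import cv2
o=get_obs();print(o["eef_pos"],o["contact_force"])
for q in [1.39,1.3,1.2,1.1,1.0,.9]: print(q,go(tgt("cover",q,82),143))
a=cam("top")["image"][150:270,225:345];b=cam("side")["image"][140:240,265:365]
im=np.hstack([cv2.resize(x,(400,400),interpolation=2) for x in (a,b)])
cv2.imwrite("pics/a1.png",im[:,:,::-1])
E
```

```text
time_s: 2.28
eef_pos: [656.8, 27.9, 199.5]
orientation: [[0.002, 0.415, 0.91], [-0.0, 0.91, -0.415], [-1.0, 0.001, 0.002]]
contact_force: [-0.4, 0.6, -0.6]
opening: 0.5
time_s: 2.7
eef_pos: [654.7, 29.2, 140.8]
orientation: [[-0.004, 0.414, 0.91], [0.0, 0.91, -0.414], [-1.0, -0.002, -0.004]]
contact_force: [-0.8, 0.5, -0.2]
opening: 0.7
[654.72537199  29.15476192 140.80327616] [-0.83523895  0.52672171 -0.18066349]
1.39 [ -2.1 -12.6 -14.2]
1.3 [ -2.1 -18.5 -19.6]
1.2 [ -2.1 -24.4 -26.4]
1.1 [ -2.  -29.7 -33.9]
1.0 [ -2.  -34.1 -42. ]
0.9 [ -1.9 -37.7 -50.7]
```

View pics/a1.png

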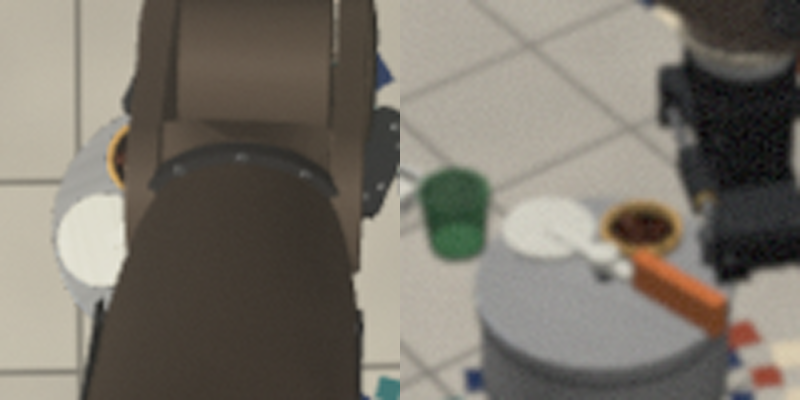

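```bash
python3 -m jog '[0,-1,-4,-4,0, 0,-2,-8,-8,0, 0,-2,-11,-12,0, 0,-2,-13,-14,0, 0,-2,-16,-17,0]'; python3 -m jog '[0,0,-2,-2,0, 0,0,-4,-4,0, 0,0,-6,-6,0, 0,0,-8,-8.5,0, 0,0,-9.5,-11,0]'
python3 - <<'E'
from h import *
o=get_obs();print(o["eef_pos"],o["contact_force"])
for q in [1.2,1.1,1.0,.9,.8,.7,.6]: print(q,go(tgt("cover",q,82),143))
E
```

```text
time_s: 3.22
eef_pos: [633.6, 21.5, 146.2]
orientation: [[0.001, 0.414, 0.91], [0.0, 0.91, -0.414], [-1.0, 0.001, 0.001]]
contact_force: [2.5, 2.8, 0.0]
opening: 0.5
time_s: 3.63
eef_pos: [619.7, 17.4, 145.7]
orientation: [[0.0, 0.414, 0.91], [0.0, 0.91, -0.414], [-1.0, 0.0, 0.0]]
contact_force: [2.4, 1.4, 1.3]
opening: 0.7
[619.70116754  17.44890719 145.66353169] [2.44939057 1.4480164  1.34785188]
1.2 [2.7 0.7 0.6]
1.1 [ 2.7 -4.5 -6.8]
1.0 [  2.7  -9.  -14.9]
0.9 [  2.7 -12.5 -23.6]
0.8 [  2.6 -15.1 -32.7]
0.7 [  2.6 -16.7 -40.8]
0.6 [  2.6 -17.6 -48. ]
```

```bash
python3 -m jog '[0,1,-2,-3,0, 0,2,-4.5,-7,0, 0,2,-7,-11,0, 0,2,-9,-15,0, 0,2,-11,-19,0]'; python3 -m jog '[0,0,-1.5,-4.5,0, 0,0,-2.5,-9,0, 0,0,-4,-13.5,0, 0,0,-5,-18,0, 0,0,-5.5,-22,0]'
python3 - <<'E'
from h import *
import cv2
o=get_obs();print(o["eef_pos"],o["contact_force"])
for q in [.7,.6,.5,.4,.3,.2,.1,0]: print(q,go(tgt("cover",q,82),143))
b=cam("side")["image"][140:260,245:365]
cv2.imwrite("pics/a2.png",cv2.resize(b,(600,600),interpolation=2)[:,:,::-1])
E
```

```text
time_s: 4.05
eef_pos: [597.4, 15.4, 143.5]
orientation: [[-0.0, 0.414, 0.91], [0.0, 0.91, -0.414], [-1.0, 0.0, -0.0]]
contact_force: [0.9, 0.5, 0.4]
opening: 0.7
time_s: 4.47
eef_pos: [575.3, 19.5, 143.7]
orientation: [[0.0, 0.414, 0.91], [-0.0, 0.91, -0.414], [-1.0, 0.0, 0.0]]
contact_force: [3.3, 0.4, -0.3]
opening: 0.2
[575.27702597  19.51443763 143.71062301] [ 3.26865716  0.43666697 -0.33095374]
0.7 [ 0.7 -0.2  0.5]
0.6 [ 0.7 -1.1 -6.7]
0.5 [  0.7  -1.4 -14.2]
0.4 [  0.7  -1.  -21.8]
0.3 [  0.7   0.1 -29.4]
0.2 [  0.7   2.  -37.1]
0.1 [  0.7   4.7 -44.7]
0 [  0.7   8.2 -52.1]
```

View pics/a2.png

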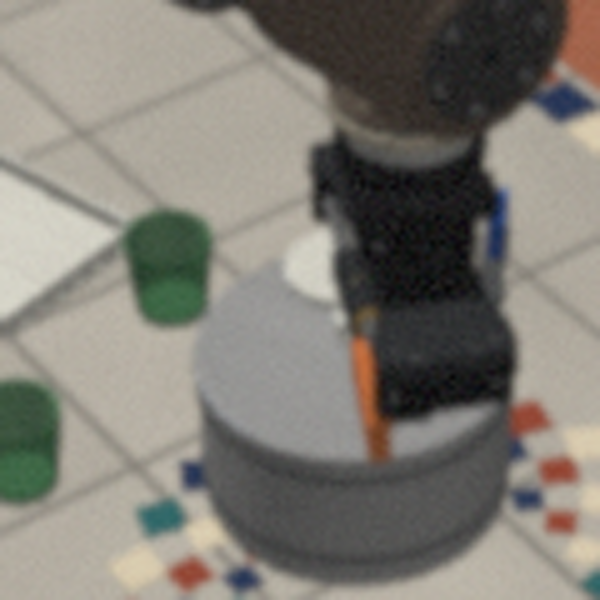

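```bash
python3 -m jog '[0,0,-0.5,-4,0, 0,0,-1,-8,0, 0,0,-1.2,-12,0, 0,0,-1,-16,0, 0,0,-1,-20,0]'; python3 -m jog '[0,0,0.5,-4.5,0, 0,0,1.5,-9,0, 0,0,2.5,-13,0, 0,0,3.5,-17,0, 0,0,4.5,-21,0]'
python3 - <<'E'
from h import *
o=get_obs();print(o["eef_pos"],o["contact_force"])
for q in [.15,.1,.05,0]: print(q,go(tgt("cover",q,82),143))
E
```

```text
time_s: 4.93
eef_pos: [556.7, 27.0, 143.7]
orientation: [[0.0, 0.414, 0.91], [-0.0, 0.91, -0.414], [-1.0, 0.0, 0.0]]
contact_force: [3.2, -0.2, 0.2]
opening: 0.6
time_s: 5.35
eef_pos: [539.5, 39.9, 143.7]
orientation: [[0.0, 0.414, 0.91], [0.0, 0.91, -0.414], [-1.0, 0.0, 0.0]]
contact_force: [2.5, -0.9, -0.3]
opening: 0.6
[539.47225493  39.87435202 143.66194147] [ 2.50503497 -0.93514218 -0.2903249 ]
0.15 [ 0.7 -0.5  0.1]
0.1 [ 0.7  1.  -3.7]
0.05 [ 0.7  2.6 -7.4]
0 [  0.7   4.5 -11.1]
```

```bash
python3 -m jog '[0,0,0.5,-2,0, 0,0,1,-4,0, 0,0,2,-5.5,0, 0,0,2.5,-7,0, 0,0,2.5,-7,0]'; python3 -m jog '[0,0,4,10,0, 0,0,4,20,0, 0,-20,4,20,0, 0,-50,4,20,0, 0,-80,4,20,0]'
python3 -m jog '[0,0,-30,0,0, 0,0,-60,0,0, 0,0,-90,0,0, 0,0,-120,0,0, 0,0,-150,0,0]'
python3 - <<'E'
from h import *
import cv2
o=get_obs();print(o["eef_pos"],o["contact_force"])
a=cam("top")["image"];b=cam("side")["image"]
cv2.imwrite("pics/t3.png",a[:,:,::-1]);cv2.imwrite("pics/s3.png",b[:,:,::-1])
im=np.hstack([cv2.resize(x,(400,400),interpolation=2) for x in (a[150:270,225:345],b[165:265,265:365])])
cv2.imwrite("pics/a3.png",im[:,:,::-1])
E
```

```text
time_s: 5.77
eef_pos: [534.3, 44.9, 143.6]
orientation: [[-0.0, 0.414, 0.91], [0.0, 0.91, -0.414], [-1.0, 0.0, -0.0]]
contact_force: [2.0, -0.6, 0.9]
opening: 0.4
time_s: 6.18
eef_pos: [554.0, 39.9, 223.8]
orientation: [[-0.003, 0.414, 0.91], [0.0, 0.91, -0.414], [-1.0, -0.001, -0.003]]
contact_force: [0.8, -0.9, 0.4]
opening: 0.3
time_s: 6.6
eef_pos: [491.4, -97.7, 223.6]
orientation: [[-0.001, 0.414, 0.91], [0.0, 0.91, -0.414], [-1.0, 0.0, -0.001]]
contact_force: [0.5, -0.5, 0.5]
opening: 0.0
[491.44310868 -97.65467691 223.56856647] [ 0.47030487 -0.54752285  0.52469758]
```

View pics/a3.png

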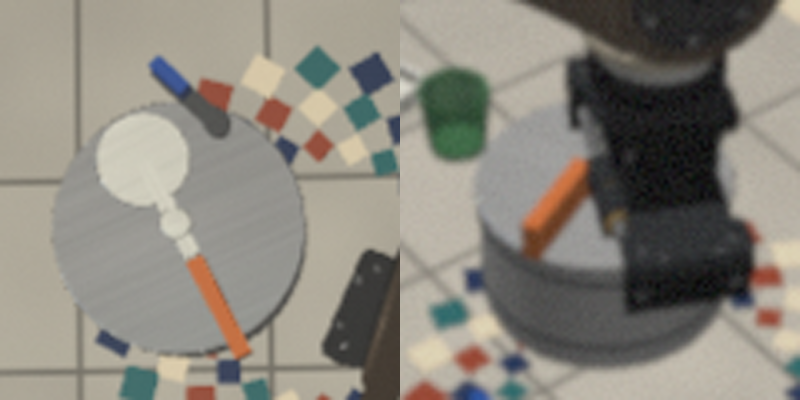

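Run:
```python
from h import *
import cv2
t=cam("top")
def meas(fn):
    im=cv2.imread(fn);x0,y0=235,160;c=im[y0:265,x0:335].astype(int);b,g,r=c[...,0],c[...,1],c[...,2]
    def cen(m,z):
        n,l,s,ce=cv2.connectedComponentsWithStats(m.astype(np.uint8));i=1+s[1:,4].argmax();
        ys,xs=np.nonzero(l==i);return bp(t,xs.mean()+x0,ys.mean()+y0,z)[:2],s[i,4],np.c_[xs+x0,ys+y0]
    og=(r>150)&(r-b>70)&(r-g>50)
    p,n,pts=cen(og,140);W=np.array([bp(t,u,v,140)[:2] for u,v in pts]);w,V=np.linalg.eigh(np.cov(W.T));a=V[:,1]
    a=a*np.sign((p-hub)@a)
    print(fn,"tail c",p,n,"axis ang",np.arctan2(a[1],a[0]),"from hub",np.arctan2(*(p-hub)[::-1]),np.linalg.norm(p-hub))
    wh=(b>170)&(r-b<45)&(r>185)&(g>175)
    m=cv2.morphologyEx(wh.astype(np.uint8),cv2.MORPH_OPEN,cv2.getStructuringElement(2,(9,9)))
    p,n,pts=cen(m,117);print(" disc",p,n,"ang",np.arctan2(*(p-hub)[::-1]),np.linalg.norm(p-hub), "diam",2*np.sqrt(n/np.pi))
    br=(r-b>25)&(r-g<60)&(c.sum(2)>0)&(r>60)&~og
    dk=(c.sum(2)<230);dk[:, :]&=True
    return c
meas("pics/top0.png");meas("pics/t3.png")
im=cv2.imread("pics/top0.png");c=im[180:215,250:290]
hs=cv2.cvtColor(c,cv2.COLOR_BGR2HSV);m=((hs[...,1]>85)|(hs[...,2]<75)).astype(np.uint8)
n,l,s,ce=cv2.connectedComponentsWithStats(m);i=1+s[1:,4].argmax();print(s[i]);
cn,_=cv2.findContours((l==i).astype(np.uint8),0,2);e=cv2.fitEllipse(max(cn,key=len));print(e)
p=bp(t,e[0][0]+250,e[0][1]+180,110)[:2];print("port",p,np.arctan2(*(p-hub)[::-1]),np.linalg.norm(p-hub))
```

```text
pics/top0.png tail c [613.35764638  32.82591205] 151 axis ang -1.370595100919659 from hub -1.3586945195721305 68.20246340250515Traceback (most recent call last):
  File "<stdin>", line 19, in <module>
  File "<stdin>", line 15, in meas
  File "<stdin>", line 7, in cen
ValueError: attempt to get argmax of an empty sequence
```

Run:
```python
from h import *
import cv2
t=cam("top")
im=cv2.imread("pics/top0.png");print(im[222,255],im[232,290],im[198,250:290:3].tolist())
x0,y0=235,160
for fn in("pics/top0.png","pics/t3.png"):
    c=cv2.imread(fn)[y0:265,x0:335].astype(int);b,g,r=c[...,0],c[...,1],c[...,2]
    og=((r>130)&(r-b>60)&(r-g>40)).astype(np.uint8)
    n,l,s,_=cv2.connectedComponentsWithStats(og);i=1+s[1:,4].argmax();ys,xs=np.nonzero(l==i)
    W=np.array([bp(t,u+x0,v+y0,140)[:2] for u,v in zip(xs,ys)]);w,V=np.linalg.eigh(np.cov(W.T));a=V[:,1];p=W.mean(0);a=a*np.sign((p-hub)@a)
    print(fn,"tail",p,"axis",np.arctan2(a[1],a[0]),"fromhub",np.arctan2(*(p-hub)[::-1]),np.linalg.norm(p-hub))
    m=(c.min(2)>155).astype(np.uint8);m=cv2.morphologyEx(m,cv2.MORPH_OPEN,cv2.getStructuringElement(2,(11,11)))
    n,l,s,ce=cv2.connectedComponentsWithStats(m);i=1+s[1:,4].argmax();p=bp(t,ce[i][0]+x0,ce[i][1]+y0,117)[:2]
    print(" disc",p,s[i],"ang",np.arctan2(*(p-hub)[::-1]),np.linalg.norm(p-hub))
```

```text
[168 182 184] [131 136 137] [[125, 129, 131], [123, 128, 129], [118, 123, 126], [43, 61, 78], [41, 50, 69], [41, 50, 69], [51, 62, 83], [38, 45, 56], [38, 45, 62], [37, 43, 54], [74, 121, 152], [127, 132, 133], [125, 130, 130], [123, 127, 129]]
pics/top0.png tail [613.24429374  32.92325848] axis -1.3695545743521513 fromhub -1.3600211202497443 68.083495907588
 disc [589.36789096 150.60517532] [  8  49  27  27 572] ang 1.757087151873201 52.00496581194041
pics/t3.png tail [539.42717732  69.44657816] axis -2.674635869686568 fromhub -2.6743658082853212 66.72427868933597
 disc [646.22360052 123.38743655] [ 19  23  28  29 618] ang 0.4683061654467292 52.92143299672363
```

Run:
```python
from h import *
import cv2
t=cam("top")
c=cv2.imread("pics/top0.png")[180:220,250:290].astype(int)
m=((c[...,2]-c[...,0]>10)|(c.sum(2)<270)).astype(np.uint8)
n,l,s,ce=cv2.connectedComponentsWithStats(m,connectivity=4);i=1+s[1:,4].argmax();print(s[i],ce[i])
cn,_=cv2.findContours((l==i).astype(np.uint8),0,1);e=cv2.fitEllipse(max(cn,key=len));print(e)
for z in (108,110):
  for q in (ce[i],e[0]):
    p=bp(t,q[0]+250,q[1]+180,z)[:2];print("port",p,np.arctan2(*(p-hub)[::-1]),np.linalg.norm(p-hub))
# now: clip in t3, top0
for fn in("pics/top0.png","pics/t3.png"):
    c=cv2.imread(fn)[160:195,262:300].astype(int);m=((c[...,0]-c[...,2]>40)).astype(np.uint8)
    n,l,s,ce=cv2.connectedComponentsWithStats(m);i=1+s[1:,4].argmax();p=bp(t,ce[i][0]+262,ce[i][1]+160,150)[:2];d=p-piv;print("clip",p,s[i],np.arctan2(d[1],d[0]),np.linalg.norm(d))
```

```text
[  0   5  40  35 854] [17.97892272 23.83723653]
((19.404951095581055, 24.033885955810547), (34.58765411376953, 39.31327438354492), 77.54813385009766)
port [632.03581583 122.51531516] 0.6084927300691281 40.26251183553421
port [631.50780155 119.15279713] 0.5437630080257444 37.98670289190814
port [631.75555762 122.31557436] 0.6084004153528274 39.918379074755634
port [631.22831329 118.95795955] 0.5431749162919788 37.64673116572624
clip [698.82087873 100.91953885] [ 8  7 11 11 59] 0.8122096864964656 44.804541880945315
clip [699.00242929 100.98497131] [ 8  7 12 11 62] 0.810280693335406 44.97700497807565
```

Run:
```python
from h import *
import cv2
t=cam("top")
c=cv2.imread("pics/top0.png")[182:214,252:286].astype(int)
m=((c[...,2]-c[...,0]>18)|(c.sum(2)<260)).astype(np.uint8)
n,l,s,ce=cv2.connectedComponentsWithStats(m,connectivity=4);i=1+s[1:,4].argmax();m=(l==i).astype(np.uint8)
for r in m: print("".join(".#"[v] for v in r))
cn,_=cv2.findContours(m,0,1);hu=cv2.convexHull(max(cn,key=len));e=cv2.fitEllipse(hu);print(e,ce[i])
for q in (ce[i],e[0]):
    p=bp(t,q[0]+252,q[1]+182,110)[:2];print("port",p,np.arctan2(*(p-hub)[::-1]),np.linalg.norm(p-hub))
```

```text
..................................
..................................
..................................
..............#######.............
............############..........
..........###############.........
.........#################........
........###################.......
.......#####################......
......#######################.....
......#######################.....
.....########################.....
.....#########################....
.....#########################....
.....#########################....
.....#########################....
.....#########################....
.....#########################....
.....#########################....
.....########################.....
.....########################.....
......#######################.....
.......#####################......
.......####################.......
........###################.......
.........#################........
..........##############..........
............##########............
..................................
..................................
..................................
..................................
((16.878822326660156, 15.268348693847656), (25.03457260131836, 25.442005157470703), 41.03861999511719) [16.8976378  15.21456693]
port [647.43727444 120.00905915] 0.4005272077893241 52.60029526993917
port [647.31030756 120.05459803] 0.4022688753586821 52.50121252255908
```

```bash
sed -i 's/A0=0.388/A0=0.397/' h.py
python3 - <<'E'
from h import *
print(tgt("cover",.068,82),tgt("cover",0,82)-tgt("cover",.068,82))
f=np.array([534.3,44.9]);R=get_obs()["orientation"]
print("to above", go(f+20*np.array([R[0,2],R[1,2]])+0,224), go(f), )
d=tgt("cover",0,82)-tgt("cover",.068,82);print("final from contact",(R.T@np.r_[d,0]).round(1))
E
```

```text
[535.2664816   43.67409926] [-3.57936695  4.30077039]
to above [ -0.4 145.5  -0.2] [  0.  145.5 -20.2]
final from contact [ 0.   2.4 -5. ]
```

```bash
python3 -m jog '[0,0,30,0,0, 0,0,60,0,0, 0,0,90,0,0, 0,0,120,0,0, 0,0,145.5,0,0]'; python3 -m jog '[0,20,0,0,0, 0,40,0,0,0, 0,60,0,0,0, 0,80,0,0,0, 0,80,0,0,0]'; python3 -m jog '[0,0,0,-6,0, 0,0,0,-11,0, 0,0,0,-15,0, 0,0,0,-18,0, 0,0,0,-19,0]'
python3 - <<'E'
from h import *
print(go(np.array([534.3,44.9])),go(np.array([534.3-3.6,44.9+4.3])))
E
```

```text
time_s: 7.32
eef_pos: [553.1, 39.1, 223.5]
orientation: [[-0.0, 0.412, 0.911], [0.0, 0.911, -0.412], [-1.0, 0.0, -0.0]]
contact_force: [-1.0, -0.7, 0.8]
opening: 0.7
time_s: 7.73
eef_pos: [551.1, 37.4, 140.3]
orientation: [[-0.005, 0.412, 0.911], [0.0, 0.911, -0.412], [-1.0, -0.002, -0.005]]
contact_force: [-0.7, -0.0, -0.7]
opening: 0.9
time_s: 8.15
eef_pos: [534.9, 44.2, 144.5]
orientation: [[0.001, 0.414, 0.91], [0.0, 0.91, -0.414], [-1.0, 0.001, 0.001]]
contact_force: [0.1, -0.3, -0.6]
opening: 0.1
[-0.   0.4 -0.8] [-0.   2.8 -5.8]
```

```bash
python3 -m jog '[0,0,1,-2,0, 0,0,2,-4,0, 0,0,2.5,-5,0, 0,0,2.8,-5.8,0, 0,0,2.8,-5.8,0]'; python3 -m jog '[0,0,3,10,0, 0,0,3,20,0, 0,-20,3,20,0, 0,-50,3,20,0, 0,-80,3,20,0]'
python3 -m jog '[0,0,-30,0,0, 0,0,-60,0,0, 0,0,-90,0,0, 0,0,-120,0,0, 0,0,-150,0,0]'
cat > m.py <<'E'
from h import *
import cv2,sys
def meas(tag):
    t=cam("top");x0,y0=235,160
    im=np.ascontiguousarray(t["image"][:,:,::-1]);cv2.imwrite(f"pics/{tag}.png",cv2.resize(im[150:270,225:345],(600,600),interpolation=2))
    c=im[y0:265,x0:335].astype(int);b,g,r=c[...,0],c[...,1],c[...,2]
    og=((r>130)&(r-b>60)&(r-g>40)).astype(np.uint8)
    n,l,s,_=cv2.connectedComponentsWithStats(og);i=1+s[1:,4].argmax();ys,xs=np.nonzero(l==i)
    W=np.array([bp(t,u+x0,v+y0,140)[:2] for u,v in zip(xs,ys)]);w,V=np.linalg.eigh(np.cov(W.T));a=V[:,1];p=W.mean(0);a=a*np.sign((p-hub)@a)
    print("tail",p,"axis",np.arctan2(a[1],a[0])+np.pi,"fromhub",np.arctan2(*(p-hub)[::-1])+np.pi,np.linalg.norm(p-hub))
    m=(c.min(2)>155).astype(np.uint8);m=cv2.morphologyEx(m,cv2.MORPH_OPEN,cv2.getStructuringElement(2,(11,11)))
    n,l,s,ce=cv2.connectedComponentsWithStats(m);i=1+s[1:,4].argmax();p=bp(t,ce[i][0]+x0,ce[i][1]+y0,117)[:2]
    print(" disc",p,s[i],"ang",np.arctan2(*(p-hub)[::-1]),np.linalg.norm(p-hub))
meas(sys.argv[1])
E
python3 m.py t4
```

```text
time_s: 8.57
eef_pos: [531.2, 48.9, 143.8]
orientation: [[0.001, 0.414, 0.91], [0.0, 0.91, -0.414], [-1.0, 0.0, 0.001]]
contact_force: [1.1, -1.0, 1.3]
opening: 0.3
time_s: 8.98
eef_pos: [550.9, 42.9, 223.8]
orientation: [[-0.003, 0.414, 0.91], [0.0, 0.91, -0.414], [-1.0, -0.001, -0.003]]
contact_force: [0.3, -0.3, -0.8]
opening: 0.5
time_s: 9.4
eef_pos: [488.3, -94.8, 223.6]
orientation: [[-0.0, 0.414, 0.91], [0.0, 0.91, -0.414], [-1.0, 0.0, -0.0]]
contact_force: [0.4, -0.1, 0.2]
opening: 0.2
tail [537.67390769  72.78393937] axis 0.4061132259352571 fromhub 0.4108476715444218 66.89273124808238
 disc [647.65599406 120.61764601] [ 20  23  28  28 619] ang 0.40948530104247866 53.041123014516735
```

View pics/t4.png

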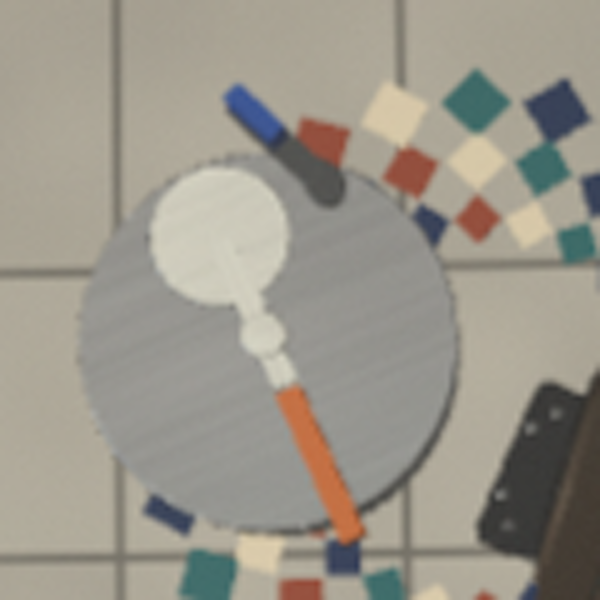

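Run:
```python
from h import *
p=tgt("clip",.293,46,20);print(p,go(p,224),go(p,158))
```

```text
[727.50005157  75.31071968] [ -0.9 257.5 147.1] [ 65.1 257.6 147.1]
```

```bash
python3 -m jog '[0,0,28,16,0, 0,0,56,32,0, 0,0,84,48,0, 0,0,112,64,0, 0,0,140,80,0]'; python3 -m jog '[0,0,26,15,0, 0,0,52,30,0, 0,0,78,45,0, 0,0,100,58,0, 0,0,117.5,67,0]'; python3 -m jog '[0,16,0,0,0, 0,32,0,0,0, 0,48,0,0,0, 0,65,0,0,0, 0,65,0,0,0]'
python3 - <<'E'
from h import *
import cv2
for q in (.293,.4,.5,.6,.7,.8,.9): print(q,go(tgt("clip",q,46),158))
b=cam("side")["image"][140:240,275:375]
cv2.imwrite("pics/s5.png",cv2.resize(b,(500,500),interpolation=2)[:,:,::-1])
E
```

```text
time_s: 9.87
eef_pos: [620.9, 1.7, 223.4]
orientation: [[-0.0, 0.414, 0.91], [0.0, 0.91, -0.414], [-1.0, -0.0, -0.001]]
contact_force: [0.6, -1.2, 0.0]
opening: 0.6
time_s: 10.28
eef_pos: [730.7, 81.4, 222.8]
orientation: [[-0.001, 0.414, 0.91], [0.0, 0.91, -0.414], [-1.0, -0.0, -0.001]]
contact_force: [0.1, 0.1, -0.3]
opening: 0.9
time_s: 10.7
eef_pos: [728.0, 80.0, 154.4]
orientation: [[-0.006, 0.414, 0.91], [0.0, 0.91, -0.414], [-1.0, -0.002, -0.006]]
contact_force: [-0.8, 0.0, -0.2]
opening: 0.5
0.293 [ -3.5   2.  -17.4]
0.4 [ -3.4   5.5 -22.5]
0.5 [ -3.4   8.1 -27.7]
0.6 [ -3.4  10.1 -33.3]
0.7 [ -3.4  11.6 -37.4]
0.8 [ -3.4  12.8 -41.1]
0.9 [ -3.3  13.7 -45. ]
```

View pics/s5.png

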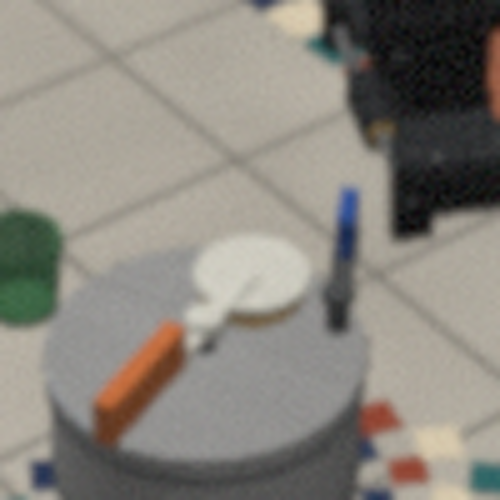

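```bash
python3 -m jog '[0,-1,1,-5,0, 0,-1,1,-10,0, 0,-1,2,-14,0, 0,-1,2,-17,0, 0,-1,4,-20,0]'; python3 -m jog '[0,0,1.5,-2.5,0, 0,0,3,-5,0, 0,0,4.5,-8,0, 0,0,5.5,-11,0, 0,0,6.5,-14,0]'
python3 - <<'E'
from h import *
for q in (.6,.7,.8,.9,1.0,1.1,1.2,1.3,1.4,1.45): print(q,go(tgt("clip",q,46),158))
E
```

```text
time_s: 11.17
eef_pos: [712.2, 92.2, 160.6]
orientation: [[0.001, 0.414, 0.91], [-0.0, 0.91, -0.414], [-1.0, 0.0, 0.001]]
contact_force: [0.6, -2.2, 0.1]
opening: 0.7
time_s: 11.58
eef_pos: [702.1, 104.1, 159.6]
orientation: [[0.0, 0.414, 0.91], [0.0, 0.91, -0.414], [-1.0, 0.0, 0.0]]
contact_force: [1.6, -3.0, -0.7]
opening: 0.5
0.6 [ 1.6 -1.1  0.3]
0.7 [ 1.6  0.4 -3.8]
0.8 [ 1.6  1.6 -7.5]
0.9 [  1.6   2.5 -11.5]
1.0 [  1.6   3.  -15.6]
1.1 [  1.6   3.1 -20. ]
1.2 [  1.6   2.8 -24.5]
1.3 [  1.6   2.  -29.1]
1.4 [  1.6   0.6 -33.7]
1.45 [  1.6  -0.3 -36. ]
```

```bash
python3 -m jog '[0,0.5,0.6,-3,0, 0,1,1.2,-6,0, 0,1,2,-9,0, 0,1,2.5,-12,0, 0,1,2.9,-15,0]'; python3 -m jog '[0,0,0.2,-3,0, 0,0,0.1,-6,0, 0,0,-0.2,-8.5,0, 0,0,-0.5,-11,0, 0,0,-0.8,-13,0]'
python3 - <<'E'
from h import *
import cv2
for q in (1.2,1.3,1.4,1.45): print(q,go(tgt("clip",q,46),158))
b=cam("side")["image"][140:240,275:375]
cv2.imwrite("pics/s6.png",cv2.resize(b,(500,500),interpolation=2)[:,:,::-1])
E
```

```text
time_s: 12.0
eef_pos: [689.5, 113.0, 158.5]
orientation: [[0.0, 0.414, 0.91], [0.0, 0.91, -0.414], [-1.0, 0.0, -0.0]]
contact_force: [2.1, -2.0, -0.1]
opening: 0.7
time_s: 12.42
eef_pos: [677.3, 117.6, 158.7]
orientation: [[0.0, 0.414, 0.91], [0.0, 0.91, -0.414], [-1.0, 0.0, -0.0]]
contact_force: [2.2, -1.2, -0.5]
opening: 0.2
1.2 [0.7 0.8 3.6]
1.3 [ 0.7 -0.  -0.9]
1.4 [ 0.7 -1.4 -5.6]
1.45 [ 0.7 -2.3 -7.9]
```

View pics/s6.png

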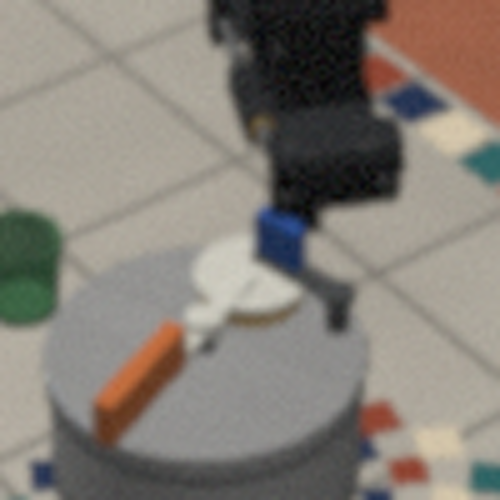

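```bash
python3 -m jog '[0,0,-0.4,-1.5,0, 0,0,-0.8,-3,0, 0,0,-1.2,-4.5,0, 0,0,-1.6,-6,0, 0,0,-1.8,-6.5,0]'; python3 -m jog '[0,0,-0.3,-0.5,0, 0,0,-0.3,-1,0, 0,0,-0.3,-1,0]'
```

```text
time_s: 12.88
eef_pos: [670.7, 118.6, 158.6]
orientation: [[-0.0, 0.414, 0.91], [0.0, 0.91, -0.414], [-1.0, 0.0, -0.0]]
contact_force: [2.4, -0.9, 0.9]
opening: 0.7
time_s: 13.13
eef_pos: [669.8, 118.7, 158.7]
orientation: [[0.0, 0.414, 0.91], [0.0, 0.91, -0.414], [-1.0, 0.0, -0.0]]
contact_force: [1.7, -1.2, 0.2]
opening: 0.7
```

```bash
for i in 1; do python3 -m jog '[0,0,-0.2,-0.5,0, 0,0,-0.3,-0.8,0, 0,0,-0.3,-0.8,0]'; done; python3 -m jog '[0,0,-0.2,-0.4,0, 0,0,-0.3,-0.7,0, 0,0,-0.3,-0.7,0]'
```

```text
time_s: 13.38
eef_pos: [669.0, 118.7, 158.7]
orientation: [[0.0, 0.414, 0.91], [0.0, 0.91, -0.414], [-1.0, 0.0, -0.0]]
contact_force: [1.9, -0.9, 0.8]
opening: 0.2
time_s: 13.63
eef_pos: [668.2, 118.8, 158.6]
orientation: [[-0.0, 0.414, 0.91], [0.0, 0.91, -0.414], [-1.0, 0.0, -0.0]]
contact_force: [2.1, -0.5, 0.5]
opening: 0.5
```

```bash
python3 -m jog '[0,0,-0.2,-0.4,0, 0,0,-0.3,-0.7,0, 0,0,-0.3,-0.7,0]'; python3 -m jog '[0,0,-0.2,-0.4,0, 0,0,-0.2,-0.5,0, 0,0,-0.2,-0.5,0]'
python3 - <<'E'
from h import *
for q in (1.4,1.45,1.5): print(q,go(tgt("clip",q,46),158))
E
```

```text
time_s: 13.88
eef_pos: [667.5, 118.8, 158.7]
orientation: [[0.0, 0.414, 0.91], [0.0, 0.91, -0.414], [-1.0, 0.0, -0.0]]
contact_force: [2.1, -0.5, 0.5]
opening: 0.1
time_s: 14.13
eef_pos: [666.9, 118.8, 158.7]
orientation: [[0.0, 0.414, 0.91], [0.0, 0.91, -0.414], [-1.0, 0.0, 0.0]]
contact_force: [2.0, -0.3, -0.1]
opening: 0.2
1.4 [0.7 1.8 4.4]
1.45 [0.7 0.9 2.1]
1.5 [ 0.7 -0.1 -0.2]
```

```bash
python3 -m jog '[0,0,-0.2,-0.4,0, 0,0,-0.2,-0.5,0, 0,0,-0.2,-0.5,0]'; python3 -m jog '[0,0,-0.2,-0.4,0, 0,0,-0.2,-0.5,0, 0,0,-0.2,-0.5,0]'
```

```text
time_s: 14.38
eef_pos: [666.5, 118.8, 158.7]
orientation: [[0.0, 0.414, 0.91], [0.0, 0.91, -0.414], [-1.0, 0.0, 0.0]]
contact_force: [2.9, -0.4, -0.3]
opening: 0.6
time_s: 14.63
eef_pos: [666.3, 118.7, 158.7]
orientation: [[0.001, 0.414, 0.91], [0.0, 0.91, -0.414], [-1.0, 0.001, 0.001]]
contact_force: [5.4, -1.6, -1.1]
opening: 0.3
```

```bash
python3 -m jog '[0,0,0,6,0, 0,0,0,16,0, 0,0,0,24,0, 0,-20,0,26,0, 0,-50,0,26,0]'; python3 -m jog '[0,-15,-30,0,0, 0,-15,-60,0,0, 0,-15,-90,0,0, 0,-15,-120,0,0, 0,-15,-150,0,0]';  python3 -m jog '[0,0,-25,-20,0, 0,0,-50,-40,0, 0,0,-75,-60,0, 0,0,-100,-80,0, 0,0,-100,-80,0]'
python3 m.py t7
python3 - <<'E'
from h import *
import cv2
b=cam("side")["image"][140:240,275:375]
cv2.imwrite("pics/s7.png",cv2.resize(b,(500,500),interpolation=2)[:,:,::-1])
E
```

```text
time_s: 15.05
eef_pos: [689.4, 107.2, 205.9]
orientation: [[-0.006, 0.415, 0.91], [-0.0, 0.91, -0.415], [-1.0, -0.003, -0.005]]
contact_force: [-0.3, -0.1, -0.4]
opening: 0.2
time_s: 15.47
eef_pos: [627.1, -30.0, 223.6]
orientation: [[-0.0, 0.414, 0.91], [0.0, 0.91, -0.414], [-1.0, 0.0, -0.0]]
contact_force: [0.1, -0.3, 0.1]
opening: 0.7
time_s: 15.88
eef_pos: [509.7, -88.2, 223.7]
orientation: [[-0.003, 0.416, 0.909], [0.0, 0.909, -0.416], [-1.0, -0.001, -0.002]]
contact_force: [-0.0, 0.2, 0.2]
opening: 0.7
tail [537.67390769  72.78393937] axis 0.4061132259352571 fromhub 0.4108476715444218 66.89273124808238
 disc [636.14520231 126.81914616] [ 20  30  25  22 337] ang 0.6341362454909348 46.109671451513684
```

View pics/t7.png

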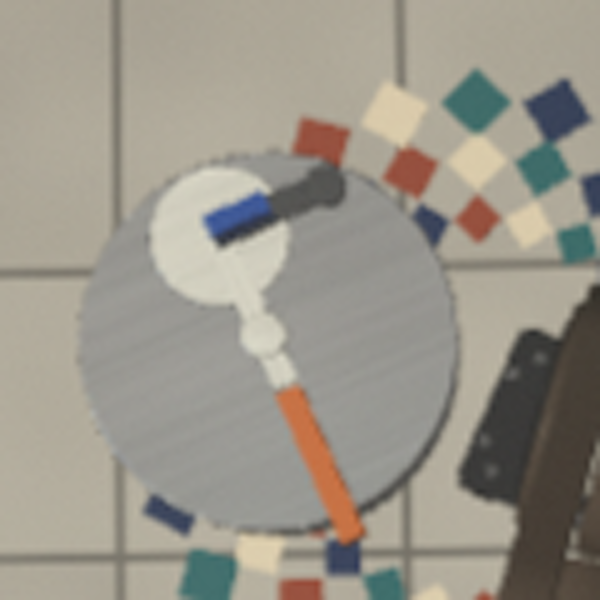

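View pics/s7.png

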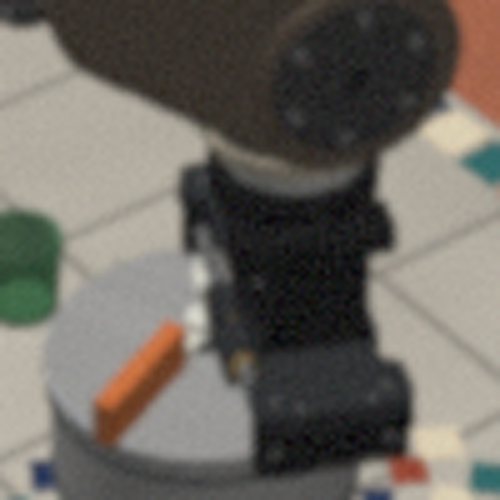

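Run:
```python
from h import *
import cv2
t=cam("top");c=t["image"][160:215,255:300].astype(int);m=(c[...,2]-c[...,0]>40).astype(np.uint8)
n,l,s,ce=cv2.connectedComponentsWithStats(m);i=1+s[1:,4].argmax();p=bp(t,ce[i][0]+255,ce[i][1]+160,151)[:2];d=p-piv
print(p,s[i],np.arctan2(d[1],d[0]),np.linalg.norm(d),"q",np.arctan2(d[1],d[0])-A0-np.pi/2+1.45)
print(get_obs()["contact_force"],get_obs()["qd"].round(3))
cv2.imwrite("pics/t8.png",t["image"][:,:,::-1])
```

```text
[652.06081164 108.53938775] [11 29 13  8 57] 1.9487967094364573 43.188287468478485 q 1.4310003826415607
[ 0.99054685 -0.53559375 -0.68224744] [ 0.019  0.015 -0.011  0.001 -0.001  0.001]
```

View pics/t8.png

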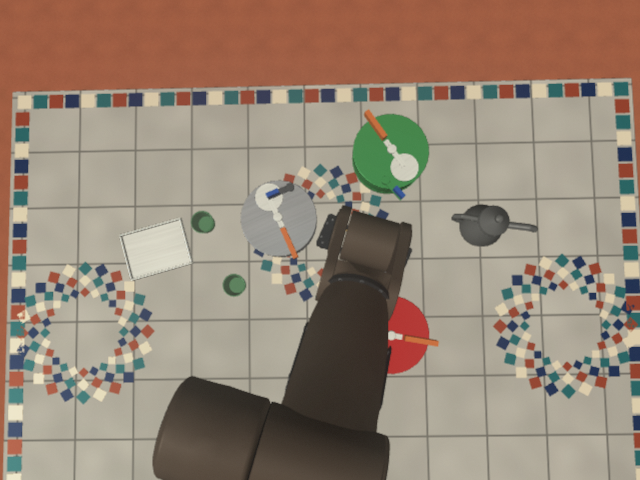

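```bash
python3 -m jog '[0,-10,-20,0,0, 0,-20,-40,0,0, 0,-20,-40,0,0, 0,-20,-40,0,0, 0,-20,-40,0,0]'; python3 -c "
from station import *
print(sign_off())"
```

```text
time_s: 16.45
eef_pos: [497.4, -122.3, 243.2]
orientation: [[-0.0, 0.414, 0.91], [0.0, 0.91, -0.414], [-1.0, 0.0, -0.0]]
contact_force: [-0.3, 0.6, -0.0]
opening: 0.5
the job is handed in; nothing more can be done
None
```

I shut the cover, then pushed the clip home, and handed the job in at 16.5 s with the hand clear. I used only the closed fingertips; nothing was gripped or lifted.

- **Cover:** I pushed the orange tail from about 1.37 rad round to shut. It fell about 0.07 rad short at first, so a second short push finished it. The last picture with the disc unobstructed put its centre about 0.6 mm from the measured port centre (q about 0.01). The tail read exactly the same after the clip was pushed.
- **Clip:** I pushed the blue fin until the fingertip nearly stopped advancing and the force rose from about 2 N to 5.7 N, which I took as the stop. That is below the 8 N that shifts the canister. The picture gave q about 1.43 against the stop at 1.45, within measuring error.
- **Disagreement:** both pushes ended with the fingertip about 2 mm further on than my finger model predicted. I went by the pictures and the force for the final positions.
- **Surroundings:** by eye, the canister, pot, cups and tray look unmoved in the last top view. I did not measure their final positions.

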